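# Tip a cord spool into its cradle and flip the keeper over it

### The job

Lay the tall spool of cord down for unwinding: push it near its top so that it tips off its seat and lies along the V trough of its wooden cradle, then push the wire keeper hoop over so that it flips fully down across the lying spool. Only push with the fingers, do not lift or carry anything, and leave the other things on the table where they stand.

Things in the scene. Friction and masses are not known exactly. Their poses are not given: they have to be found in the camera images.
- spool: The tall spool: white flanges 60 mm in diameter and 6 mm thick at both ends, wound with black cord (48 mm in diameter) between them, 100 mm tall, 0.13 to 0.24 kg, loose. It is the only spool on the cradle and starts upright on the cradle's seat. Origin at the centre of its lower flange's underside, z along its axis (up at the start).
- spool_mid (a point): Centre of the tall spool, on its axis halfway along. 56 mm above the table when upright on the seat, about 41 mm when lying in the trough.
- cradle: Wooden cradle fixed to the table: plate 200 x 104 mm, 6 mm thick, from x = -72 to 128 mm. Origin on the table surface, on the centre line, where the flat seat ends and the trough begins; x runs along the trough away from the seat, z up. The tall spool stands on the seat, axis near x = -34 mm, y = 0. Two hinge posts 88 mm high stand at x = 40 and 90 mm, y = -47 mm.
- seat_edge (a point): Trough-side end of the cradle's seat, on the seat's top, 6 mm above the cradle's origin. The trough slabs' ends here act as a low kerb over which the spool tips. It passes its balance once leaning about 31 degrees, with its top pushed about 60 mm along the cradle's x, and falls into the trough by itself.
- trough_mid (a point): Middle of the V trough's bottom line, 6 mm above the table, 60 mm along the cradle's x. The trough runs from x = 2 to 118 mm; its slabs rise 30 degrees to both sides, to 27 mm above the table, 36 mm off the centre line. An end stop 44 mm high closes it at x = 118 to 126 mm.
- cradle_hinge (a point): Middle of the keeper's hinge line, 82 mm above the table, at x = 65 mm, y = -47 mm in the cradle's frame. The hinge line runs along the cradle's x.
- keeper_bar (a point): Middle of the keeper's wooden crossbar (12 mm in diameter, 50 mm long, parallel to the cradle's x), carried by two 6 mm steel wires 80 mm from the hinge line. With the keeper open it stands about 160 mm above the table; with it down, 82 mm above the table and 33 mm to the +y side of the centre line, 5 mm clear of the lying spool.
- keeper (a joint): Hinge angle of the wire keeper (rad): 0 = fully down across the trough (its stop), 1.57 = upright, at most 1.95, leaning back away from the trough (to the cradle's -y). Starts at 1.7 to 1.9. Slight hinge friction holds it near upright; pushed at the bar towards the cradle's +y to below about 0.8 it drops down by itself. Under 1 N at the bar.
- short_a: Bystander, the short spool A: same kind of spool but 60 mm in diameter and only 45 mm tall, standing on the table on the far side of the cradle (about 100 mm to the trough's +y side); loose, to be left alone. Origin at the centre of its underside.
- short_b: Bystander, the short spool B: same kind of spool but 60 mm in diameter and 60 mm tall, standing farther back on the table; loose, to be left alone. Origin at the centre of its underside.
- jar: Bystander, the amber jar: small closed glass jar, 44 mm in diameter, 55 mm tall, standing beyond the trough's end stop; loose, to be left alone. Origin at the centre of its underside.
- pendant: Bystander, the green pendant stone: faceted green stone, 38 mm in diameter, 20 mm tall, on the table near the seat on the cradle's -y side, about 115 mm from its centre line; loose, to be left alone. Origin at the centre of its underside.
- dish: Bystander, the dish of stones: round blue-white dish, 136 mm in diameter, 36 mm tall, to one side of the work; loose, to be left alone. Origin at the centre of its underside.
- pot: Bystander, the plant pot: terracotta pot, 90 mm in diameter, 85 mm tall, leaves up to 190 mm, to one side of the work; loose, to be left alone. Origin at the centre of its underside.
- scissors: Bystander, the scissors: lying flat, 165 mm long, near the robot on its right; loose, to be left alone. Origin at the centre of its underside.

How it is judged (in metres and radians):
On the way, in this order (a step that is already met when the one before it is completed fails the run):
1. the tall spool lies in the trough, the keeper still open (angle between spool's own z axis and vertical between 1.4 and 1.74 rad and x of spool_mid in the frame of cradle between 0.04 and 0.075 m and y of spool_mid in the frame of cradle between -0.008 and 0.008 m and z of spool_mid in the frame of cradle below 0.048 m and angle between the z axis of spool and the x axis of cradle, either way round below 0.15 rad and linear speed of spool below 0.03 m/s and value of joint keeper above 0.9 rad), for 0.2 s.
2. the keeper is fully down (value of joint keeper below 0.12 rad), for 0.2 s.
At the end, for the whole second after the job is handed in: The tall spool lies at rest in the trough: its axis within about 10 degrees of level and within 0.15 rad of the trough's line, its centre within 8 mm of the centre line, 40 to 75 mm along the trough and less than 48 mm above the table; and the keeper is down (joint under 0.12 rad) (angle between spool's own z axis and vertical between 1.4 and 1.74 rad and x of spool_mid in the frame of cradle between 0.04 and 0.075 m and y of spool_mid in the frame of cradle between -0.008 and 0.008 m and z of spool_mid in the frame of cradle below 0.048 m and angle between the z axis of spool and the x axis of cradle, either way round below 0.15 rad and linear speed of spool below 0.03 m/s and value of joint keeper below 0.12 rad); the robot touches nothing.
It fails at once if the tall spool is lifted (height (world z) of spool_mid above 0.085 m or (height (world z) of spool_mid above 0.07 m and angle between spool's own z axis and vertical below 0.2 rad)).
It fails at once if the tall spool leaves the cradle (horizontal distance between spool_mid and cradle above 0.12 m).
It fails at once if a bystander is moved by more than 20 mm (distance of any of short_a, short_b, jar, pendant, dish, pot, scissors from where it was at the start of the episode above 0.02 m).
It fails at once if another spool, the jar or the pot is tipped (angle between any of short_a, short_b, jar, pot's own z axis and vertical above 0.3 rad).
It also fails if it takes over 45 s, if anything falls off the work surface, if the arm or the gripper's body presses on something with over 40 N, if the wrist force passes 120 N, or if a joint passes its speed limit or range.

### The arm

A 7-joint arm with a two-finger parallel gripper is mounted at the origin on the work surface. World frame = base frame: x ahead of the robot, y to its left, z up, the work surface at z = 0. Lengths are in mm, angles in rad, forces in N, time in s.
With the tool pointing down it reaches from about 425 to 950 mm from the base axis. Payload 4.7 kg.
Tool frame: the origin (TCP) lies at the very end of the fingers, on their centre line; the grasp point (between the pads) lies 19 mm behind it; z points along the fingers, y is the line along which they close (so a half turn about z gives the same grasp; the last joint's range is limited). The gripper opens to 87 mm and grips with 3 to 60 N. Pads are 19 mm wide; open, the fingers measure 117 mm over their backs; the gripper's body (75 mm by 190 mm) begins 51 mm behind the grasp point.
Start: joints at [1.142, 0.469, -0.049, 1.532, 0.024, 1.141, -0.082], TCP at [262.78, -621.768, 222.573] pointing down, gripper open.
Joint ranges: [-2.59, 2.59], [-0.33, 1.99], [-1.39, 1.29], [0.1, 2.45], [-1.04, 4.18], [0.21, 1.99], [-2.66, 2.66]. Speed limits (rad/s): [2.57, 2.57, 3.14, 3.14, 3.14, 3.14, 3.14].

### API

Orientations are given as [roll, pitch, yaw] about the fixed x, y, z axes, in that order (R = Rz(yaw) Ry(pitch) Rx(roll)).
In Python, from rig import get_state, grab_frame, get_calibration, hand_in gives the robot as it stands.
- The arm moves only by the tool play_rows, never from a script. Its argument "plan" is a list of rows, each a list of 4 numbers: the shift along the tool's x, y, z each as a share of 0.025 m, from -1 to 1, then the turn about the tool's z as a share of 6 degrees, from -1 to 1. A call has 1 to 12 rows; each row shifts and turns the commanded pose from where the row before left it, along the tool's axes as they then stand; what a row does not reach is not made up. A row lasts 1/8 s, in which the tool goes at most 62.5 mm and 10.7 degrees, less where a joint would pass 70% of its speed; a pose out of reach is approached as far as the arm can. A call with a number of a shift or a turn outside -1 to 1 is refused whole. A call with a gripper value outside its range is refused whole. "claw" is the closure, from 0 (fully open) to 1 (shut), set as the call begins (left out, the last holds). The fingers move at their own pace and stop on an object; the grip force is fixed at half the most. Time passes only in rows, so rows that do not move let the fingers close. It gives the time, the measured TCP pose, the force, the opening and the grip force at its end, in the units of the state.
- get_state(): the state, without advancing time (a new reading comes with each control period).
- grab_frame(name): name is "scene" or "top"; returns (picture, depth): 400x640x3 uint8, red, green, blue; 400x640 float32, mm along the optical axis (not along the pixel's ray), 0 where there is no reading.
- get_calibration(name): a dict with "fx", "fy", "cx", "cy" (pixels), "extrinsics" (4x4, takes a point from world to camera coordinates). Camera axes: x right, y down, z forward; pixel columns grow to the right and rows downward; lengths in mm; the calibration is good to about 2 mm. A picture is of the moment at which its call begins. get_calibration takes no time and is no camera call.
- hand_in(): hands the job in; it is judged then, once.
The state is a dict: "time": time; "joint_positions": joint angles; "joint_velocities": joint speeds; "joint_torque": joint torques, N m; "tool_pos": TCP position; "ee_rot": TCP orientation; "contact_force": force on the tool from outside, world axes, zero at the start; "wrist_torque": the same for the moment, N m; "width": finger opening in mm; "gripper_force": force on a finger pad.
Only numpy, scipy, OpenCV 4.12 (cv2) and the standard library are available. Lean on these libraries where they do the work, as an engineer would, in place of code of your own. Each camera call takes 0.05 s, during which the arm holds its last target. There are 200 camera calls.

## Working session

There is one attempt and no reset: what is moved stays moved. The work goes in short steps, Python scripts to look and compute and a tool call to move; the robot and the scene stay as the last step left them, time stands still between calls to the robot, and variables do not carry over. Pictures are saved under pics/ and viewed, at most 10 in all, crops included, and the job is handed in when it is done.

Besides the shell and the picture viewer there is one more tool, called after ">>>" as a command line: name --pt "numbers of a row" for each row, then --argument value for the rest. play_rows: Moves the arm, as the interface text tells. Its arguments: {"type":"object","properties":{"plan":{"type":"array","items":{"type":"array","items":{"type":"number","minimum":-1,"maximum":1}}},"claw":{"type":"number"}},"required":["plan"]}

```bash
mkdir -p pics
python3 - <<'E'
from rig import *
import cv2,numpy as np
for n in("scene","top"):
    p,d=grab_frame(n); cv2.imwrite(f"pics/{n}0.png",p[:,:,::-1]); np.save(f"{n}.npy",d)
    c=get_calibration(n); print(n,c)
s=get_state();print(s)
E
```

```text
scene {'fx': 387.08185422616316, 'fy': 387.08185422616316, 'cx': 319.95767311066334, 'cy': 197.55777876291188, 'extrinsics': array([[ 4.20514797e-01,  9.07133926e-01,  1.65935746e-02,
        -2.24414046e+02],
       [ 5.46075556e-01, -2.38450822e-01, -8.03083242e-01,
        -2.20770773e+02],
       [-7.24547302e-01,  3.46769732e-01, -5.95635762e-01,
         1.55240047e+03],
       [ 0.00000000e+00,  0.00000000e+00,  0.00000000e+00,
         1.00000000e+00]])}
top {'fx': 499.2802885677842, 'fy': 499.2802885677842, 'cx': 320.1520279951603, 'cy': 206.1463446268167, 'extrinsics': array([[-3.65830495e-03, -9.99867839e-01,  1.58404928e-02,
        -7.96391956e+00],
       [-9.81962842e-01,  5.97388114e-04, -1.89073054e-01,
         5.38746097e+02],
       [ 1.89038603e-01, -1.62464623e-02, -9.81835250e-01,
         1.41769876e+03],
       [ 0.00000000e+00,  0.00000000e+00,  0.00000000e+00,
         1.00000000e+00]])}
{'time': 0.1, 'joint_positions': array([ 1.14207185,  0.46935415, -0.04858365,  1.53355748,  0.02407482,
        1.14101828, -0.08231056]), 'joint_velocities': array([ 1.05170104e-03, -1.95552584e-04,  7.44343405e-04, -3.33997730e-03,
        3.74590481e-04, -1.46654841e-05, -8.45481602e-04]), 'joint_torque': array([ 6.45031378e-04, -5.09171534e+01, -8.10907781e-02, -2.36829454e+01,
       -6.14922401e-02,  3.44455778e-02,  3.98324300e-05]), 'tool_pos': array([ 262.55136925, -621.26155626,  221.61600257]), 'ee_rot': array([-3.13984028e+00,  4.36633570e-05,  3.99822006e-01]), 'contact_force': array([-0.72431808, -0.88310653,  0.26754545]), 'wrist_torque': array([0.03637343, 0.00213847, 0.00512597]), 'gripper_force': 0.0, 'width': 87.0819469813946}
```

View pics/scene0.png

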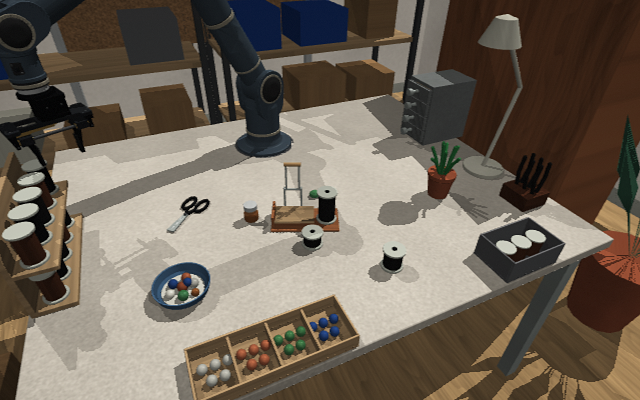

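View pics/top0.png

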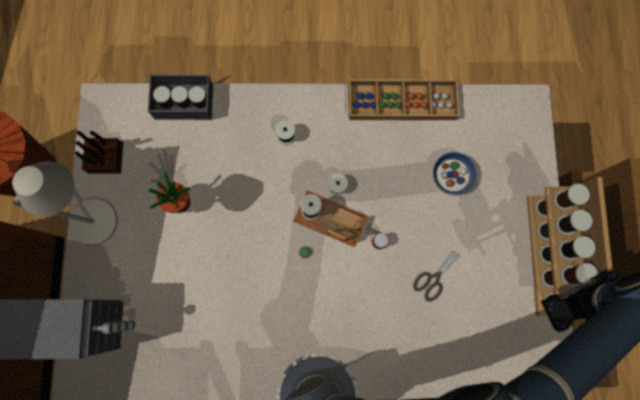

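The top view shows the cradle near (335,218), with the spool at its left end (311,205), the jar at (380,241), short_a at (338,183) and the pendant at (305,252). Next I'll zoom in and segment the cradle.

```bash
cat > h.py <<'E'
from rig import *
import cv2,numpy as np
def ray(n,u,v,z):
    c=get_calibration(n);E=np.array(c["extrinsics"]);R=E[:3,:3];o=-R.T@E[:3,3]
    r=R.T@np.array([(u-c["cx"])/c["fx"],(v-c["cy"])/c["fy"],1]);return o+r*(z-o[2])/r[2]
def pix(n,P):
    c=get_calibration(n);E=np.array(c["extrinsics"]);q=E[:3,:3]@P+E[:3,3]
    return np.array([c["fx"]*q[0]/q[2]+c["cx"],c["fy"]*q[1]/q[2]+c["cy"]])
def cloud(n,d):
    c=get_calibration(n);E=np.array(c["extrinsics"]);v,u=np.mgrid[:400,:640]
    P=np.stack([(u-c["cx"])/c["fx"]*d,(v-c["cy"])/c["fy"]*d,d],-1)
    return (P-E[:3,3])@E[:3,:3]
E
python3 - <<'E'
from h import *
p=cv2.imread("pics/top0.png");s=cv2.imread("pics/scene0.png")
a=cv2.resize(p[165:275,270:410],None,fx=4,fy=4,interpolation=cv2.INTER_CUBIC)
b=cv2.resize(s[155:255,230:350],None,fx=4,fy=4,interpolation=cv2.INTER_CUBIC)
o=np.zeros((840,560,3),np.uint8);o[:440]=a;o[440:,:480]=b
cv2.imwrite("pics/crop.png",cv2.resize(o,(400,600)))
o2=np.zeros((440,790,3),np.uint8);o2[:,:440]=cv2.resize(a,(440,346)).shape[0]*0;o2[:346,:440]=cv2.resize(a,(440,346));o2[:290,440:788]=cv2.resize(b,(348,290))
cv2.imwrite("pics/crop.png",o2)
P=cloud("top",np.load("top.npy"))
hsv=cv2.cvtColor(p,cv2.COLOR_BGR2HSV)
m=((hsv[...,0]<18)&(hsv[...,1]>120)).astype(np.uint8);m[:165]=0;m[275:]=0;m[:,:285]=0;m[:,400:]=0
n,l,st,ce=cv2.connectedComponentsWithStats(m)
i=1+np.argmax(st[1:,4]);print(st[i],ce[i])
c=max(cv2.findContours((l==i).astype(np.uint8),0,2)[0],key=cv2.contourArea)
r=cv2.minAreaRect(c);b=cv2.boxPoints(r)
for q in b: print(q,ray("top",*q,6)[:2].round(1))
# high points in area
for lo,hi in((100,112),(112,175),(80,95),(35,50),(50,62)):
    k=(P[...,2]>lo)&(P[...,2]<hi);k[:160]=0;k[275:]=0;k[:,:270]=0;k[:,410:]=0
    print(lo,k.sum(),[ (x[0],np.round(P[k][:,0:3].mean(0),1)) for x in [(0,)] ] if k.any() else '')
    nn,ll,ss,cc=cv2.connectedComponentsWithStats(k.astype(np.uint8))
    for j in range(1,nn):
        if ss[j,4]>3: print('  ',ss[j,4],cc[j].round(1),P[ll==j].mean(0).round(1))
E
```

```text
[ 294  202   73   44 1054] [338.39468691 224.42979127]
[293.55118 220.40477] [503.7  70.5]
[306.45267 190.08626] [597.4  31.8]
[366.92758 215.82027] [ 517.6 -151.4]
[354.0261  246.13878] [ 425.5 -110.8]
100 322 [(0, array([533. ,  18.4, 105.9]))]
   322 [310.8 204.5] [533.   18.4 105.9]
112 89 [(0, array([447.6, -44.3, 161.1]))]
   81 [336.4 234.2] [440.  -50.4 165.9]
80 7 [(0, array([460.9, -54.4,  89.1]))]
   4 [345.5 237.5] [441.1 -80.1  88.2]
35 392 [(0, array([572.6, -75.4,  44.5]))]
   286 [337.6 182.9] [610.7 -61.6  44.9]
   8 [314.6 215.2] [513.1   7.1  42.7]
   76 [359.9 229.3] [ 470.9 -125.8   43.5]
   8 [374.9 242.5] [ 431.9 -168.7   44.4]
50 176 [(0, array([ 461.8, -157.9,   54.7]))]
   4 [334.2 184.5] [604.1 -51.2  51.5]
   4 [307.5 215.2] [511.2  28.   53.9]
   141 [381.2 240.1] [ 437.4 -185.8   55.2]
```

View pics/crop.png

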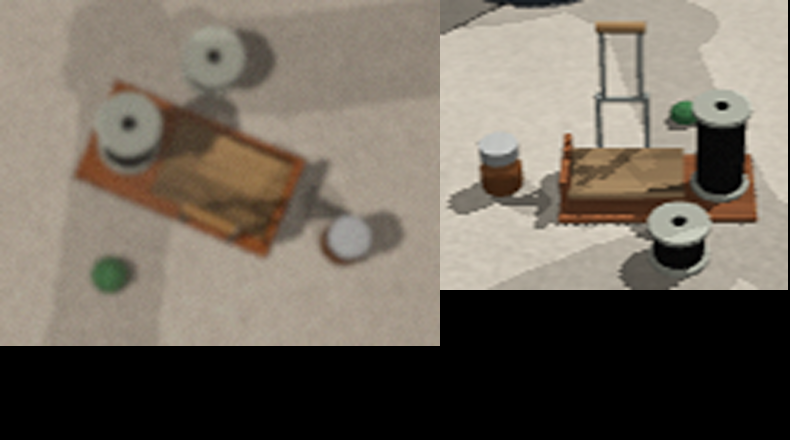

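The scene crop shows the keeper standing open at the back, the end stop on the jar side and the seat on the right. Spool (533,18) and end stop (471,-126) give the cradle x direction as (-0.3955,-0.9185), which agrees with the plate edges. The origin is about (519.6,-12.8). I'll turn the tool by 46.2° so tool y points along cradle x, with the fingers closed.

>>> play_rows --pt "0 0 -0.1 0.96" --pt "0 0 -0.1 0.96" --pt "0 0 -0.1 0.96" --pt "0 0 -0.1 0.96" --pt "0 0 0 0.96" --pt "0 0 0 0.96" --pt "0 0 0 0.96" --pt "0 0 0 0.96" --pt "0 0 0 0" --claw 1

```text
time: 1.23
tool_pos: [262.8, -621.5, 232.0]
ee_rot: [-3.141, 0.001, -0.403]
contact_force: [0.3, -0.8, -0.0]
width: 5.5
gripper_force: 0.0
```

```bash
cat >> h.py <<'E'
e=np.array([-.3955,-.9185]);f=np.array([.9185,-.3955]);O=np.array([519.6,-12.8])
def to(cx,cy,z):
    s=get_state();t=s["tool_pos"];D=np.r_[O+cx*e+cy*f,z]-t
    c=t[:2]-O;r=s["ee_rot"];tx=np.array([np.cos(r[2]),np.sin(r[2])]);ty=np.array([tx[1],-tx[0]])
    print("cradle",(c@e).round(1),(c@f).round(1),t[2].round(1),r.round(3),"t",s["time"],"F",s["contact_force"].round(1))
    print("go tool mm",(D[:2]@tx).round(1),(D[:2]@ty).round(1),-D[2].round(1))
E
python3 -c "
from h import *
to(-110,0,225)"
```

```text
cradle 660.6 4.8 232.0 [-3.141e+00  1.000e-03 -4.030e-01] t 1.225 F [ 0.3 -0.8 -0. ]
go tool mm -2.1 -770.6 7.0
```

>>> play_rows --pt "0 -1 0 0" --pt "0 -1 0 0" --pt "0 -1 0 0" --pt "0 -1 0 0" --pt "0 -1 0 0" --pt "0 -1 0 0" --pt "0 -1 0 0" --pt "0 -1 0 0" --pt "0 -1 0 0" --pt "0 -1 0 0" --pt "0 -1 0 0" --pt "0 -1 0 0"

```text
time: 2.72
tool_pos: [381.0, -345.1, 232.5]
ee_rot: [3.142, 0.0, -0.402]
contact_force: [0.5, 0.1, -0.0]
width: 0.4
gripper_force: 0.0
```

>>> play_rows --pt "0 -1 0 0" --pt "0 -1 0 0" --pt "0 -1 0 0" --pt "0 -1 0 0" --pt "0 -1 0 0" --pt "0 -1 0 0" --pt "0 -1 0 0" --pt "0 -1 0 0" --pt "0 -1 0 0" --pt "0 -1 0 0" --pt "0 -1 0 0" --pt "0 -1 0 0"

```text
time: 4.22
tool_pos: [499.0, -69.4, 232.5]
ee_rot: [3.141, -0.0, -0.403]
contact_force: [0.3, -0.5, -0.2]
width: 0.3
gripper_force: 0.0
```

>>> play_rows --pt "0 -1 0 0" --pt "0 -1 0 0" --pt "0 -1 0 0" --pt "0 -1 0 0" --pt "0 -1 0 0" --pt "0 -1 0 0" --pt "0 -0.8 0 0" --pt "0 0 0 0" --pt "0 0 0 0"

```text
time: 5.35
tool_pos: [565.5, 85.0, 232.4]
ee_rot: [3.14, 0.0, -0.405]
contact_force: [0.6, -0.0, 0.8]
width: 0.3
gripper_force: 0.0
```

```bash
python3 -c "
from h import *
to(-100,0,95)
p,d=grab_frame('top');P=cloud('top',d)
k=(P[...,2]>100)&(P[...,2]<110);k[:180]=0;k[240:]=0;k[:,:290]=0;k[:,330:]=0
print(k.sum(),P[k].mean(0))
p,d=grab_frame('scene');cv2.imwrite('pics/s2.png',p[120:270,200:420,::-1].repeat(3,0).repeat(3,1))"
```

```text
cradle -108.0 3.5 232.4 [ 3.14   0.    -0.405] t 5.35 F [ 0.6 -0.   0.8]
go tool mm -3.5 8.0 137.4
5 [543.8447053   -7.84948914 105.24762672]
```

View pics/s2.png

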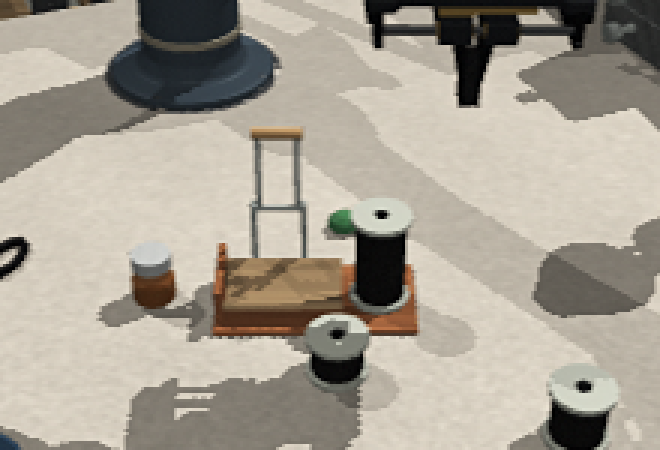

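The gripper is behind the spool, with its wide body along the cradle line; the spool top's hole is at crop (382,214), which is scene (327,191). I'll lower it to about 95 mm and cross-check the spool's position.

>>> play_rows --pt "-0.14 0 1 0" --pt "0 0 1 0" --pt "0 0 1 0" --pt "0 0 1 0" --pt "0 0 1 0" --pt "0 0 0.4 0" --pt "0 0.3 0 0" --pt "0 0 0 0"

```text
time: 6.45
tool_pos: [560.1, 79.5, 98.5]
ee_rot: [-3.141, -0.002, -0.406]
contact_force: [1.1, -0.5, -0.3]
width: 0.4
gripper_force: 0.0
```

```bash
python3 -c "
from h import *
to(-80,0,95);q=ray('scene',327.3,191.3,105)[:2];print(q,(q-O)@e,(q-O)@f)"
```

```text
cradle -100.8 0.7 98.5 [-3.141e+00 -2.000e-03 -4.060e-01] t 6.45 F [ 1.1 -0.5 -0.3]
go tool mm -0.7 20.8 3.5
[534.89952392  20.70654553] -36.82672378258399 0.800773963344903
```

>>> play_rows --pt "0 0.35 0 0" --pt "0 0.35 0 0" --pt "0 0.25 0 0" --pt "0 0.25 0 0" --pt "0 0.25 0 0" --pt "0 0.25 0 0" --pt "0 0.25 0 0" --pt "0 0.25 0 0"

```text
time: 7.45
tool_pos: [537.7, 29.6, 97.5]
ee_rot: [3.141, 0.0, -0.404]
contact_force: [1.1, -0.7, -0.1]
width: 0.4
gripper_force: 0.2
```

```bash
python3 -c "
from h import *
to(-10,0,98)
p,d=grab_frame('scene');cv2.imwrite('pics/s3.png',p[120:270,200:420,::-1].repeat(3,0).repeat(3,1))"
```

```text
cradle -46.1 -0.1 97.5 [ 3.141  0.    -0.404] t 7.45 F [ 1.1 -0.7 -0.1]
go tool mm 0.0 36.1 -0.5
```

View pics/s3.png

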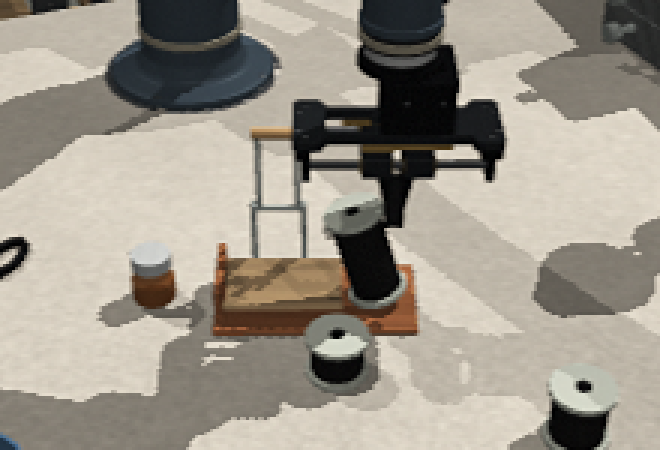

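The spool is leaning about 20° toward the trough and the keeper is untouched. I'll keep pushing.

>>> play_rows --pt "0 0.25 0 0" --pt "0 0.25 0 0" --pt "0 0.25 0 0" --pt "0 0.25 0 0" --pt "0 0.2 0 0" --pt "0 0 0 0" --pt "0 0 0 0" --pt "0 0 0 0"

```text
time: 8.5
tool_pos: [526.3, 2.7, 97.6]
ee_rot: [-3.141, -0.0, -0.404]
contact_force: [-0.4, -0.4, -0.9]
width: 0.9
gripper_force: 0.0
```

```bash
python3 -c "
from h import *
to(-10,0,98)
p,d=grab_frame('scene');cv2.imwrite('pics/s4.png',p[120:270,200:420,::-1].repeat(3,0).repeat(3,1))"
```

```text
cradle -16.9 -0.0 97.6 [-3.141 -0.    -0.404] t 8.5 F [-0.4 -0.4 -0.9]
go tool mm 0.0 6.9 -0.4
```

View pics/s4.png

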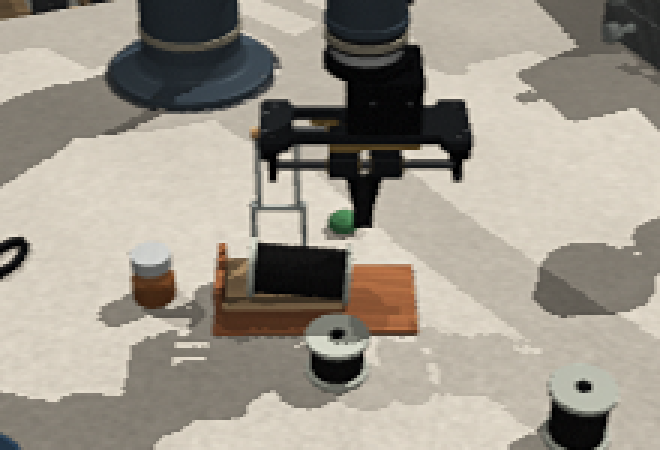

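The spool is lying in the trough. The keeper start point is near the inner reach limit, so I'll open the gripper, turn it 90°, straddle the bar and push with the rear finger. First I'll back off and rise.

>>> play_rows --pt "0 -0.8 0 0" --pt "0 -0.4 -0.6 0" --pt "0 0 -1 0" --pt "0 0 -1 0" --pt "0 0 -1 0" --pt "0 0 -1 0" --pt "0 0 -1 0" --pt "0 0 -0.4 0" --pt "0 0 0 0"

```text
time: 9.68
tool_pos: [538.3, 30.6, 248.3]
ee_rot: [-3.141, -0.001, -0.404]
contact_force: [-0.5, -0.3, -0.7]
width: 0.5
gripper_force: 0.0
```

```bash
python3 -c "
from h import *
to(65,-36,245);print(get_state()['joint_positions'].round(2))
p,d=grab_frame('top');P=cloud('top',d)
k=(P[...,2]>60)&(P[...,2]<84)
C=(P[...,:2]-O);x=C@e;y=C@f
k&=(x>-10)&(x<118)&(abs(y)<40);print('spool top',k.sum(),x[k].min(),x[k].max(),np.median(y[k]),np.percentile(P[k][:,2],95))
b=(P[...,2]>140)&(P[...,2]<175)&(x>30)&(x<100)&(y<0)&(y>-90);print('bar',b.sum(),x[b].mean(),y[b].mean(),P[b][:,2].mean())"
```

```text
cradle -47.3 0.0 248.3 [-3.141e+00 -1.000e-03 -4.040e-01] t 9.675 F [-0.5 -0.3 -0.7]
go tool mm -36.3 112.2 3.3
[ 0.11  0.24 -0.3   1.81  0.08  1.1  -2.19]
spool top 94 58.520753928376635 93.94683639143068 5.295344644606191 73.38351777652045
bar 0 nan nan nan<string>:8: RuntimeWarning: Mean of empty slice.
  ret = ret.dtype.type(ret / rcount)
```

>>> play_rows --pt "-0.29 0.9 0 0" --pt "-0.29 0.9 0 0" --pt "-0.29 0.9 0 0" --pt "-0.29 0.9 0 0" --pt "-0.29 0.9 0 0" --pt "0 0 0 -1" --pt "0 0 0 -1" --pt "0 0 0 -1" --pt "0 0 0 -1" --pt "0 0 0 -1" --pt "0 0 0 -1" --pt "0 0 0 -1" --claw 0

```text
time: 11.22
tool_pos: [459.6, -59.0, 246.3]
ee_rot: [-3.14, 0.002, 0.332]
contact_force: [-0.1, -0.1, 0.3]
width: 86.9
gripper_force: 0.0
```

>>> play_rows --pt "0 0 0 -1" --pt "0 0 0 -1" --pt "0 0 0 -1" --pt "0 0 0 -1" --pt "0 0 0 -1" --pt "0 0 0 -1" --pt "0 0 0 -1" --pt "0 0 0 -1" --pt "0 0 0 0" --pt "0 0 0 0"

```text
time: 12.48
tool_pos: [460.0, -59.1, 247.0]
ee_rot: [-3.14, 0.0, 1.165]
contact_force: [0.2, 0.2, 0.1]
width: 86.7
gripper_force: 0.0
```

```bash
python3 -c "
from h import *
to(65,-37,132);print(get_state()['joint_positions'].round(2),get_state()['width'])
p,d=grab_frame('scene');cv2.imwrite('pics/s5.png',p[120:270,200:420,::-1].repeat(3,0).repeat(3,1))"
```

```text
cradle 66.1 -36.4 247.0 [-3.14   0.     1.165] t 12.475 F [0.2 0.2 0.1]
go tool mm 1.1 -0.6 115.0
[ 0.37  0.12 -0.36  1.96  0.05  1.07 -0.42] 86.74637057270482
```

View pics/s5.png

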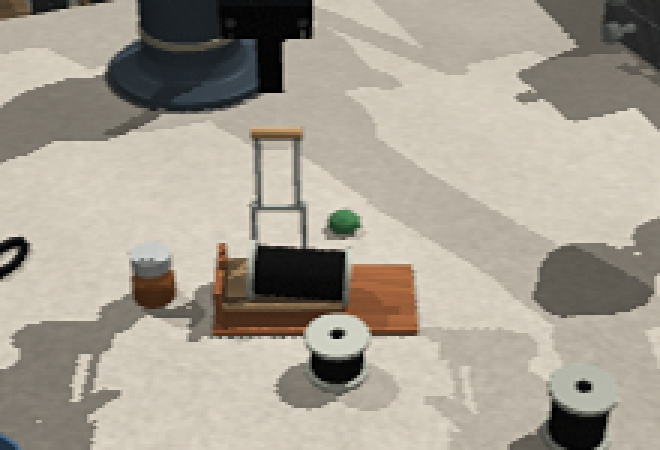

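The spool lies level, with flange tops at crop (252,241) and (350,250). The keeper is still open with its bar at crop (277,133).

```bash
python3 -c "
from h import *
for u,v,z in((277,133,161),(254,241,71),(349,249,71)):
    q=ray('scene',200+u/3,120+v/3,z)[:2]-O;print((q@e).round(1),(q@f).round(1))"
```

```text
63.4 -55.2
86.5 -2.0
-5.5 11.4
```

```bash
python3 -c "
from h import *
p,d=grab_frame('scene');P=cloud('scene',d);C=P[...,:2]-O;x=C@e;y=C@f;z=P[...,2]
w=(d>0)&(z>34)&(z<90)&(abs(y)<45)&(x>-60)&(x<112)
v=p.max(2)<70
k=w&v;print('black',k.sum(),x[k].min(),x[k].max(),np.median(x[k]))
for lo in range(-10,112,8):
    j=w&(x>lo)&(x<=lo+8)
    if j.sum()>2: i=z[j].argmax();print(lo,j.sum(),z[j].max().round(1),y[j][i].round(1),p[j].mean().round())
"
```

```text
black 433 1.0711550543048316 90.14069606276064 44.645375235647734
-10 12 66.3 5.2 181.0
-2 45 68.1 12.4 62.0
6 42 62.2 14.0 19.0
14 43 66.0 14.2 17.0
22 29 63.0 10.3 18.0
30 43 65.0 17.5 15.0
38 77 88.3 -44.8 52.0
46 44 85.2 -44.1 22.0
54 37 85.8 -43.2 30.0
62 46 85.8 -43.2 25.0
70 47 84.7 -44.8 24.0
78 47 87.1 -41.5 25.0
86 75 87.3 -41.2 129.0
```

The spool's lower flange may be hanging off the slab end: it tilts slightly and its middle is at x≈45. I'll move the arm aside for a clear top measurement before touching the keeper.

>>> play_rows --pt "1 0 0 0" --pt "1 0 0 0" --pt "1 0 0 0" --pt "1 0 0 0" --pt "1 0 0 0" --pt "1 0 0 0" --pt "1 0 0 0" --pt "1 0 0 0" --pt "0 0 0 0"

```text
time: 13.7
tool_pos: [539.1, 126.8, 247.4]
ee_rot: [-3.141, -0.001, 1.169]
contact_force: [-0.5, -0.6, 0.6]
width: 87.1
gripper_force: 0.0
```

```bash
python3 -c "
from h import *
to(65,-37,132)
p,d=grab_frame('top');P=cloud('top',d);C=P[...,:2]-O;x=C@e;y=C@f;z=P[...,2]
w=(d>0)&(z>45)&(z<80)&(abs(y)<36)&(x>-60)&(x<112)
print(w.sum(),x[w].min(),x[w].max())
for lo in range(-12,112,8):
    j=w&(x>lo)&(x<=lo+8)
    if j.sum()>2: i=z[j].argmax();print(lo,j.sum(),np.percentile(z[j],90).round(1),((y[j].min()+y[j].max())/2).round(1),p[j].mean().round())
cv2.imwrite('pics/t6.png',cv2.resize(p[165:275,270:410,::-1],None,fx=5,fy=5,interpolation=cv2.INTER_CUBIC))
"
```

```text
cradle -135.9 -37.3 247.4 [-3.141e+00 -1.000e-03  1.169e+00] t 13.7 F [-0.5 -0.6  0.6]
go tool mm -200.9 -0.8 115.4
560 -6.694534861686037 95.27185238578295
-12 13 67.9 -1.7 116.0
-4 50 67.7 7.3 68.0
4 42 62.5 6.1 38.0
12 43 62.7 5.1 38.0
20 41 62.7 4.5 38.0
28 43 64.5 4.1 39.0
36 43 66.6 4.2 37.0
44 45 64.0 4.4 36.0
52 42 64.2 2.1 34.0
60 44 64.5 2.9 32.0
68 45 66.1 2.3 31.0
76 45 67.7 1.6 41.0
84 48 71.4 0.7 116.0
92 16 69.4 1.6 99.0
```

View pics/t6.png

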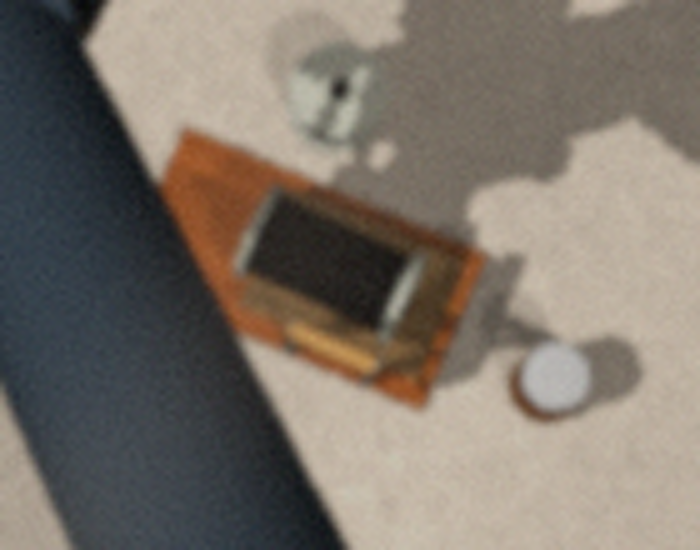

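From above, the spool spans x from -6.7 to 95, so its middle is at (44, 3.5). Yaw is about 0.06 rad and tilt about 0.05 rad, all within limits, with its flange settled against the kerb. I'll go back and straddle the keeper bar.

>>> play_rows --pt "-1 0 0 0" --pt "-1 0 0 0" --pt "-1 0 0 0" --pt "-1 0 0 0" --pt "-1 0 0 0" --pt "-1 0 0 0" --pt "-1 0 0 0" --pt "-1 0 0 0" --pt "0 0 0 0" --pt "0 0 0 0"

```text
time: 15.0
tool_pos: [460.3, -59.0, 247.7]
ee_rot: [3.141, -0.0, 1.166]
contact_force: [0.6, -0.2, -0.6]
width: 86.9
gripper_force: 0.0
```

>>> play_rows --pt "0 0 0.6 0" --pt "0 0 0.8 0" --pt "0 0 0.8 0" --pt "0 0 0.8 0" --pt "0 0 0.8 0" --pt "0 0 0.8 0" --pt "0 0 0 0"

```text
time: 15.88
tool_pos: [458.8, -58.3, 130.5]
ee_rot: [-3.137, 0.001, 1.168]
contact_force: [-0.2, 0.0, -0.8]
width: 86.5
gripper_force: 0.0
```

```bash
python3 -c "
from h import *
to(65,55,132)
p,d=grab_frame('scene');cv2.imwrite('pics/s7.png',p[120:270,200:420,::-1].repeat(3,0).repeat(3,1))"
```

```text
cradle 65.8 -37.8 130.5 [-3.137e+00  1.000e-03  1.168e+00] t 15.875 F [-0.2  0.  -0.8]
go tool mm 0.5 92.8 -1.5
```

View pics/s7.png

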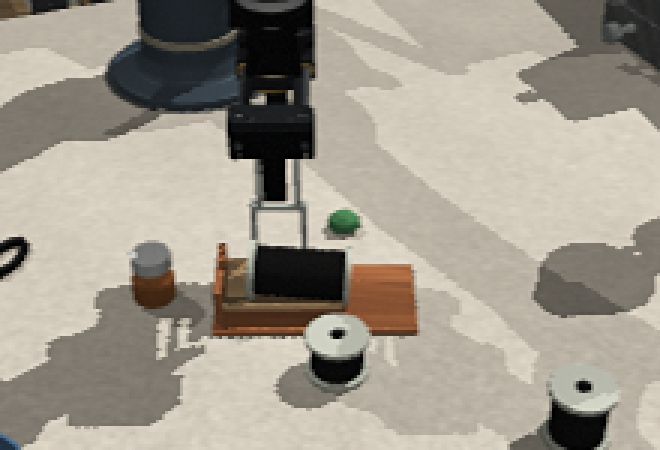

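The fingers straddle the bar without touching the keeper, so I'll push toward +y.

>>> play_rows --pt "0 0.32 0 0" --pt "0 0.32 0 0" --pt "0 0.32 0 0" --pt "0 0.32 0 0" --pt "0 0.32 0 0" --pt "0 0.32 0 0" --pt "0 0.32 0 0" --pt "0 0.32 0 0" --pt "0 0.32 0 0" --pt "0 0.32 0 0" --pt "0 0.32 0 0" --pt "0 0.32 0 0"

```text
time: 17.42
tool_pos: [549.2, -97.1, 132.6]
ee_rot: [3.141, 0.0, 1.166]
contact_force: [-0.1, -0.3, 0.2]
width: 87.0
gripper_force: 0.0
```

>>> play_rows --pt "0 0.2 0 0" --pt "0 0 0 0" --pt "0 0 0 0" --pt "0 0 -0.8 0" --pt "0 0 -1 0" --pt "0 0 -1 0" --pt "0 0 -1 0" --pt "0 0 -1 0" --pt "0 0 0 0"

```text
time: 18.55
tool_pos: [554.2, -98.7, 254.6]
ee_rot: [3.137, -0.001, 1.167]
contact_force: [0.0, -0.9, -0.4]
width: 86.9
gripper_force: 0.0
```

```bash
python3 -c "
from h import *
to(65,55,132)
p,d=grab_frame('scene');cv2.imwrite('pics/s8.png',p[120:270,200:420,::-1].repeat(3,0).repeat(3,1))"
```

```text
cradle 65.2 65.8 254.6 [ 3.137e+00 -1.000e-03  1.167e+00] t 18.55 F [ 0.  -0.9 -0.4]
go tool mm 0.3 -10.8 122.6
```

View pics/s8.png

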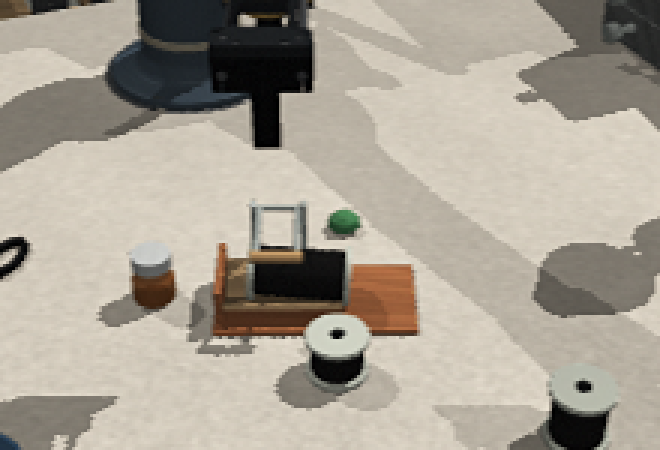

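The keeper is down, with its bar at crop (276,256) across the spool. I'll check the numbers before handing in.

```bash
python3 -c "
from h import *
q=ray('scene',200+276/3,120+256/3,84)[:2]-O;print('bar',q@e,q@f)
p,d=grab_frame('scene');P=cloud('scene',d);C=P[...,:2]-O;x=C@e;y=C@f;z=P[...,2]
k=(d>0)&(z>34)&(z<75)&(abs(y)<40)&(x>-60)&(x<112)&(p.max(2)<70);print('black',x[k].min(),x[k].max())
k=(d>0)&(z>76)&(z<96)&(y>15)&(y<50)&(x>30)&(x<100);print(k.sum(),x[k].mean(),y[k].mean(),z[k].mean())"
```

```text
bar 63.57235805967636 38.77648674317747
black 0.9804975359468567 90.24007123581548
79 66.40894157837774 36.73146293562588 83.81435884825612
```

The bar is at y≈36 and z≈83, so it is on its stop, and the spool hasn't moved. I'm handing in.

```bash
python3 -c "
from rig import *
print(hand_in())"
```

```text
the job is handed in; nothing more can be done
None
```

I handed the job in with the spool lying in the trough, the keeper fully down across it, the bystanders untouched and the arm clear; the spool's centre measured about 44 mm along the trough, near the 40 mm limit, and no verdict was returned.

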